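# Dial open the class cash box

## Task

Open the sweets class's steel cash box: reading its lid dial like a clock face with 12 on the hinge side, turn the pointer clockwise past 4 twice and stop on 4 the third time it comes round, then anticlockwise past 1 once and stop on 1 the second time, then slowly clockwise until the bolt springs back and stops the dial dead, without forcing it. Then raise the lid by its handle to about 60 degrees so that it stands open by itself, and let go. Never wrench the lid while it is bolted, and leave the cups, the board and the boxed sweet where they are.

Things in the scene. Friction and masses are not known exactly. Their poses are not given: they have to be found in the camera images.
- cashbox: Grey steel cash box fixed to the table, 214 mm front to back, 284 mm wide, 97 mm high with its lid shut. Origin: centre of its underside. x axis: level, from the front (handle side, towards the robot) to the hinge at the back; y axis: to the left seen from the front; z up. It stands within 17 degrees of square to the robot and does not move.
- dial_axis (a point): Where the dial's upright axis meets the lid's flat top: 97 mm above the table, 85 mm in front of the hinge line, mid-width. A fixed steel scale ring (radius 54 mm, 2 mm high) has twelve black hour marks, no figures: 12, the broadest, on the hinge side, 3, 6, 9 longer than the rest, clockwise from above, 30 degrees apart (3 on the box's right, 6 towards the handle).
- dial: The dial, a black disc of 38 mm radius, its top 8 mm above the lid's top. Origin on its axis, 22 mm below the lid's top. x axis: where the pointer points (the cash box's x axis at 12 o'clock, turned by -30 degrees about z for each hour); z up. It turns endlessly either way and stays where it is left. At the start it points somewhere between about 10:15 and 2:30.
- dial_fin (a point): Middle of the upright steel fin across the disc by which the dial is turned, on the dial's axis, 20 mm above the lid's top. The fin is 60 mm long (30 mm either side of the axis), 10 mm thick, from 8 to 32 mm above the lid's top. Turning takes 1 to 4 N at the fin. Bolt dropped in: the dial is blocked rigidly within 20 degrees; over 25 N between bolt and dial damages the lock.
- dial_point (a point): Pointed end of the fin, 34 mm from the axis, 20 mm above the lid's top; engraved line on top of this half, black nib below reaching 49 mm out over the scale. Set 4 and 1 within 8 degrees; backing up does not undo an overrun: begin all again. Inside, two lock wheels (start unknown) are dragged one after the other, each after 5.2 rad of slack: hence the passes.
- bolt: Spring bolt under the lid. Origin while bolted: on the hinge line, mid-width, 75 mm above the table; axes as the cash box's. When the combination is right its spring slides it 10 mm along the box's +x (to the hinge) in about 0.2 s and it stays; 6 mm frees the lid. Until then its tongue is under a keeper inside the box's front wall; over 25 N there counts as wrenching the lid.
- bolt_stud (a point): Top of a steel stud on the bolt, 8 mm across, standing 3 mm above the lid's top in a black slot between dial and handle, 165 mm in front of the hinge line while bolted; it shows the bolt's 10 mm slide towards the dial. Where on the scale the bolt drops in is not marked: it comes within three quarters of a turn clockwise after 1 and is felt as a dead stop.
- lid_handle (a point): Middle of the lid handle's grip, a round steel bar 10 mm thick and 90 mm long across the box (along its y axis), 36 mm above the lid's top (133 mm above the table when shut), 24 mm behind the box's front edge, 190 mm in front of the hinge line; free below between its two end posts, so it can be pinched from above. Moves with the lid.
- lid (a joint): Angle of the lid: 0 shut, growing as it is raised, 1.75 rad at its stop. It turns about the hinge along the box's back edge. A stiff hinge holds the lid at any angle; raising it by the handle takes 8 to 15 N.
- lid_hinge (a point): Middle of the hinge line, at the back edge of the box, 75 mm above the table (22 mm below the lid's top); the line runs along the box's y axis. Does not move.
- cup1: White pottery cup, 68 mm across, 85 mm high, standing on the table at the left of the box. Origin: centre of its underside. Not to be disturbed.
- cup2: Blue pottery cup of the same size, on the table at the left of the box towards the back. Origin: centre of its underside. Not to be disturbed.
- board: Wooden board 200 x 110 x 20 mm with a sweet on a paper and a wooden pick, flat on the table at the right of the box. Origin: centre of its underside, x along its length. Not to be disturbed.
- sweet_case: Small clear box with a sweet in it, 85 x 85 x 46 mm, on the table behind the box. Origin: centre of its underside. Not to be disturbed.

How it is judged:
On the way:
1. the combination is dialed and the bolt has sprung back by 7.5 mm or more (x of bolt in the frame of lid_hinge above 0.0075 m), for 0.2 s.
At the end, for the whole second after the job is handed in: The lid stands open by itself at 0.85 rad (49 degrees) or more, at rest and let go; the cups, the board and the boxed sweet are within 30 mm of where they stood (value of joint lid above 0.85 rad and velocity of joint lid between -0.05 and 0.05 rad/s); the robot touches nothing.
It fails at once if the dial is forced against the dropped bolt: more than 25 N between them (contact force between bolt and dial above 25 N and x of bolt in the frame of lid_hinge above 0.004 m).
It fails at once if the lid is wrenched while bolted: more than 25 N between bolt and keeper (contact force between bolt and keeper above 25 N).
It fails at once if a cup is moved by more than 30 mm (distance of any of cup1, cup2 from where it was at the start of the episode above 0.03 m).
It fails at once if the board with the sweet is moved by more than 30 mm (distance of board from where it was at the start of the episode above 0.03 m).
It fails at once if the boxed sweet is moved by more than 30 mm (distance of sweet_case from where it was at the start of the episode above 0.03 m).
It also fails if it takes over 72 s, if anything falls off the work surface, if the arm or the gripper's body presses on something with over 40 N, if the wrist force passes 120 N, or if a joint passes its speed limit or range.

## Robot

A 6-joint arm with a two-finger parallel gripper is mounted at the origin on the work surface. World frame = base frame: x ahead of the robot, y to its left, z up, the work surface at z = 0. Lengths are in m, angles in rad, forces in N, time in s.
With the tool pointing down it reaches from about 0.35 to 0.725 m from the base axis. Payload 6 kg.
Tool frame: the origin (TCP) lies at the very end of the fingers, on their centre line; the grasp point (between the pads) lies 19 mm behind it; z points along the fingers, y is the line along which they close (so a half turn about z gives the same grasp; the last joint's range is limited). The gripper opens to 85 mm and grips with 20 to 120 N. Pads are 22 mm wide; open, the fingers measure 114 mm over their backs; the gripper's body (76 mm by 85 mm) begins 54 mm behind the grasp point. The pads swing forward as they close: fully open they stand 13 mm farther back than shut.
Start: joints at [1.591, 0.04, 0.085, 0, -1.615, -0.334], TCP at [0.185, 0.571, 0.231] pointing down, gripper open.
Joint ranges: [-2.56, 2.56], [-1.29, 2.01], [-1.08, 1.49], [-3.29, 1.98], [-2.81, -0.18], [-2.99, 2.99]. Speed limits (rad/s): [2.57, 2.57, 3.01, 3.14, 3.14, 3.14].

## Interface

Orientations are given as a unit quaternion [x, y, z, w].
In Python, from plant import r, cams gives the robot as it stands.
- The arm moves only by the shell command python3 -m pendant 'ROWS' [OPENING]. ROWS is a JSON object of lists of equal length, an entry for each row: "linear": the shift along the tool's x, y, z in units of 0.15 m (1.0 is 0.15 m), a list of three; "turn": the turn, a rotation vector about the tool's x, y, z in units of 180 degrees (1.0 is 180 degrees), a list of three. A call has 1 to 5 rows; each row shifts and turns the commanded pose from where the row before left it, along the tool's axes as they then stand; what a row does not reach is not made up. A row lasts 1/8 s, in which the tool goes at most 62.5 mm and 10.7 degrees, less where a joint would pass 70% of its speed; a pose out of reach is approached as far as the arm can. A call with a number of a shift or a turn outside -1 to 1 is refused whole. A call with a gripper value outside its range is refused whole. OPENING is the opening, from 0 (shut) to 1 (fully open), set as the call begins (- or left out, the last holds). The fingers move at their own pace and stop on an object; the grip force is fixed at half the most. Time passes only in rows, so rows that do not move let the fingers close. It gives the time, the measured TCP pose, the force, the opening and the grip force at its end, in the units of the state.
- r.read_state(): the state, without advancing time (a new reading comes with each control period).
- cams.read_camera(name): name is "scene" or "top"; returns the picture (384x512x3 uint8, blue, green, red); there is no depth.
- cams.camera_model(name): a dict with "camera_matrix" (3x3 intrinsics, pixels), "eye" and "orientation" of the camera in the world. Camera axes: x right, y down, z forward; pixel columns grow to the right and rows downward; lengths in m; the calibration is good to about 2 mm. A picture is of the moment at which its call begins. camera_model takes no time and is no camera call.
- r.job_done(): hands the job in; it is judged then, once.
The state is a dict: "t": time; "qpos": joint angles; "dq": joint speeds; "tau": joint torques, N m; "eef_pos": TCP position; "orientation": TCP orientation; "contact_force": force on the tool from outside, world axes, zero at the start; "moment": the same for the moment, N m; "finger_gap": finger opening in m; "grip_force": force on a finger pad.
Only numpy, scipy, OpenCV 4.12 (cv2) and the standard library are available. Lean on these libraries where they do the work, as an engineer would, in place of code of your own. Each camera call takes 0.05 s, during which the arm holds its last target. There are 200 camera calls.

## Working session

There is one attempt and no reset: what is moved stays moved. The work goes in short steps, Python scripts to look and compute and a shell command to move; the robot and the scene stay as the last step left them, time stands still between calls to the robot, and variables do not carry over. Pictures are saved under pics/ and viewed, at most 10 in all, crops included, and the job is handed in when it is done.

```bash
ls; mkdir -p pics; python3 - <<'E'
from plant import r,cams
import cv2
print(r.read_state())
for n in("top","scene"):
    im=cams.read_camera(n); cv2.imwrite(f"pics/{n}0.png",cv2.resize(im,(800,600),interpolation=cv2.INTER_CUBIC)); cv2.imwrite(f"{n}0_raw.png",im)
    print(n,cams.camera_model(n))
E
```

```text
pics
{'t': 0.0, 'qpos': array([ 1.59070470e+00,  4.08311300e-02,  8.37879127e-02, -4.84700574e-04,
       -1.61548521e+00, -3.33710582e-01]), 'dq': array([ 1.21303713e-03,  1.67499443e-05, -1.46122555e-03, -4.90492149e-04,
       -9.84920276e-04,  1.54895240e-03]), 'tau': array([ 6.93491916e-05, -3.68203676e+01,  3.47417343e+01,  6.93225414e+00,
       -5.37519270e-03,  4.52732763e-06]), 'eef_pos': array([0.18501344, 0.57041467, 0.23025118]), 'orientation': array([ 9.87717512e-01, -1.56247584e-01, -8.60138599e-05,  8.95133297e-04]), 'contact_force': array([0.30226133, 0.6513185 , 0.34187812]), 'moment': array([-0.0009511 ,  0.02897861,  0.05155095]), 'grip_force': 0.0, 'finger_gap': 0.08535913431036064}
top {'camera_matrix': array([[471.17389526,   0.        , 250.31370402],
       [  0.        , 471.17389526, 189.76385373],
       [  0.        ,   0.        ,   1.        ]]), 'eye': array([0.52209098, 0.03580254, 1.2209059 ]), 'orientation': array([ 0.71070539, -0.70112942,  0.0352228 , -0.04554939])}
scene {'camera_matrix': array([[486.32139996,   0.        , 260.49348089],
       [  0.        , 486.32139996, 185.04653482],
       [  0.        ,   0.        ,   1.        ]]), 'eye': array([1.33391224, 0.52568787, 0.93453668]), 'orientation': array([ 0.4312301 ,  0.81977867, -0.33200717, -0.1782548 ])}
```

View pics/top0.png

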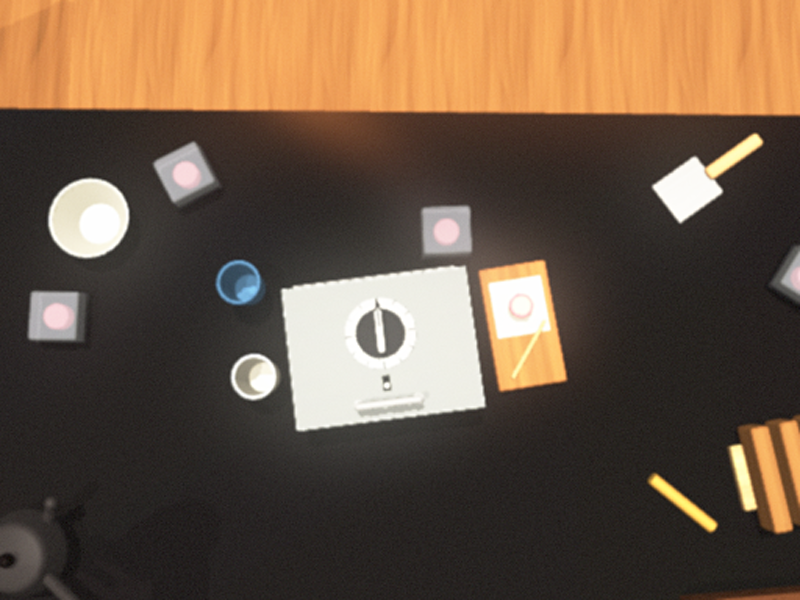

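View pics/scene0.png

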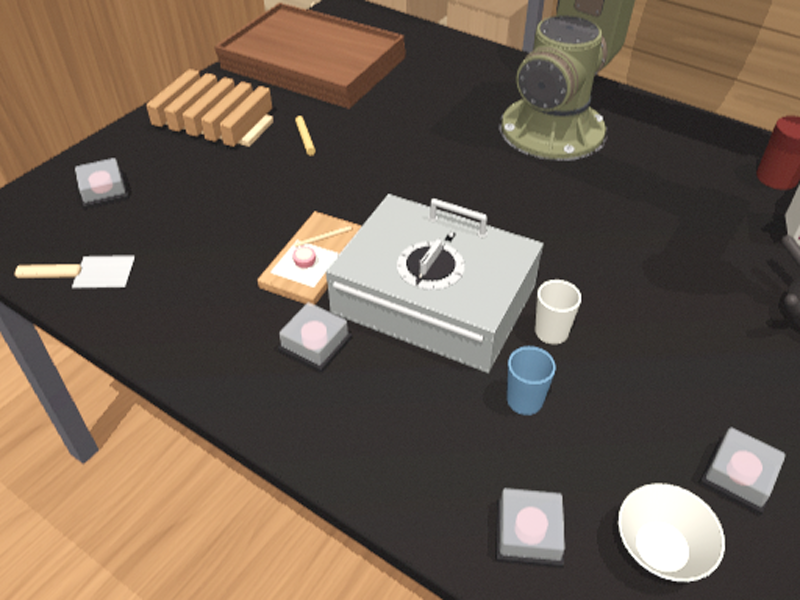

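The top view shows the box with lid corners at about (281,288), (465,266), (485,407) and (296,431). The dial is near (380,333) with the pointer up at about 12. The cups are left, the board right and the sweet case behind. I'll crop for detail.

```bash
cat > h.py <<'E'
import numpy as np
from scipy.spatial.transform import Rotation as R
from plant import r,cams
def ray(n,uv,z):
    m=cams.camera_model(n);d=R.from_quat(m["orientation"]).apply(np.linalg.inv(m["camera_matrix"])@[uv[0],uv[1],1.]);e=m["eye"]
    return (e+d*(z-e[2])/d[2])
def pix(n,p):
    m=cams.camera_model(n);c=m["camera_matrix"]@R.from_quat(m["orientation"]).inv().apply(np.array(p)-m["eye"]);return c[:2]/c[2]
E
python3 - <<'E'
import cv2
from h import *
im=cv2.imread("top0_raw.png")
cv2.imwrite("pics/crop1.png",cv2.resize(im[160:285,170:320],(720,600),interpolation=cv2.INTER_CUBIC))
for p in [(281,288),(465,266),(485,407),(296,431),(380,333)]: print(ray("top",np.array(p)*.64,.097).round(4))
E
```

```text
[0.662  0.2232 0.097 ]
[ 0.6998 -0.0601  0.097 ]
[ 0.4851 -0.0908  0.097 ]
[0.4451 0.1937 0.097 ]
[0.5946 0.0694 0.097 ]
```

View pics/crop1.png

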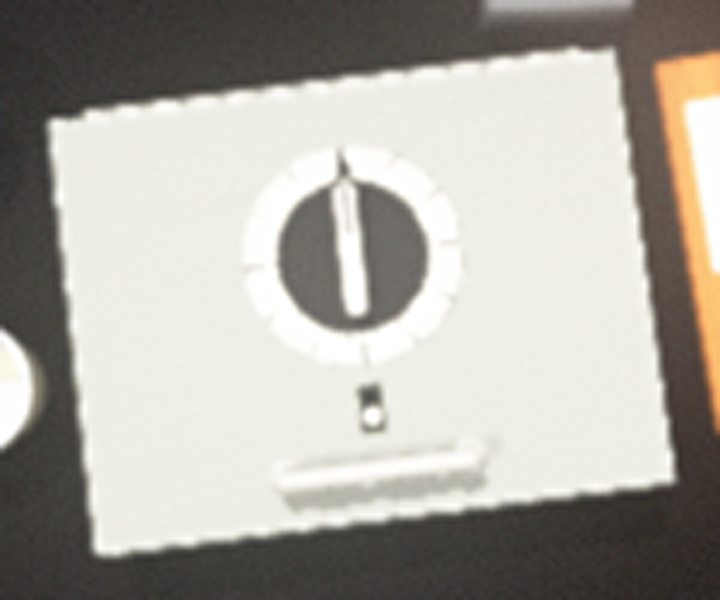

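Crop (4.8x, origin (170,160)) shows the following:
- Ring centre at (353,255).
- Nib tip at (341,150), which is about 12.
- Fin tail at (358,316).
- Stud at (372,413), bolted.
- Handle from (283,470) to (485,447).

```bash
python3 - <<'E'
from h import *
f=lambda p,z:ray("top",np.array([170+(p[0]+.5)/4.8-.5,160+(p[1]+.5)/4.8-.5]),z)
TL,TR,BR,BL=[f(p,.097) for p in [(50,120),(617,50),(675,483),(96,553)]]
for a,b in [(BL,TL),(BR,TR),(BL,BR),(TL,TR)]:
    d=b-a;print(np.linalg.norm(d).round(4),np.degrees(np.arctan2(d[1],d[0])).round(2))
psi=np.mean([np.arctan2(*(TL-BL)[1::-1]),np.arctan2(*(TR-BR)[1::-1]),np.arctan2(*(TL-TR)[1::-1])-np.pi/2,np.arctan2(*(BL-BR)[1::-1])-np.pi/2])
c=(TL+TR+BR+BL)/4;ux=np.array([np.cos(psi),np.sin(psi),0])
print("psi",np.degrees(psi),"dial from corners",c+ux*.022,"ring",f((353,255),.099))
D=f((353,255),.099)
n=f((341,150),.101)-D;print("nib ang",np.degrees(np.arctan2(n[1],n[0])),np.hypot(*n[:2]))
t=f((346,185),.129)-f((358,316),.129);print("fin",np.degrees(np.arctan2(t[1],t[0])),np.hypot(*t[:2]))
for m in [(260,267),(447,243),(367,357)]:
    n=f(m,.099)-D;print("mark",np.degrees(np.arctan2(n[1],n[0])))
a,b=f((283,470),.138),f((485,447),.138);print("handle",(a+b)/2,np.hypot(*(a-b)[:2]), "pred",c+ux*.022-ux*.105)
E
```

```text
0.2159 7.82
0.2166 7.7
0.2863 -82.33
0.2868 -82.18
psi 7.75151452440427 dial from corners [0.5955049  0.06902768 0.097     ] ring [0.59544693 0.06944029 0.099     ]
nib ang 7.389214818774605 0.052611502017077455
fin 6.152843874958213 0.06369963544253898
mark 98.13019213315428
mark -81.94728396870195
mark -171.27065995253102
handle [0.49646027 0.05200603 0.138     ] 0.0964614118801943 pred [0.49146436 0.05486558 0.097     ]
```

```bash

python3 -m pendant '{"linear":[[0.33,0.212,0],[0.33,0.212,0],[0.33,0.212,0],[0.33,0.212,0],[0.33,0.212,0]],"turn":[[0,0,0],[0,0,0],[0,0,0],[0,0,0],[0,0,0]]}' 1
python3 -m pendant '{"linear":[[0.33,0.212,0],[0.33,0.212,0],[0.33,0.212,0],[0.33,0.212,0],[0.33,0.212,0]],"turn":[[0,0,0],[0,0,0],[0,0,0],[0,0,0],[0,0,0]]}'
python3 -m pendant '{"linear":[[0.33,0.212,0],[0,0,0],[0,0,0],[0,0,0]],"turn":[[0,0,0],[0,0,-0.047],[0,0,-0.047],[0,0,-0.045]]}'
cat > st.py <<'E'
from h import *
s=r.read_state();y=R.from_quat(s["orientation"]).as_matrix()
print("t",round(s["t"],2),"p",s["eef_pos"].round(4),"yang",np.degrees(np.arctan2(y[1,1],y[0,1])).round(2),"z",y[:,2].round(3),"j",np.degrees(s["qpos"]).round(1),"F",s["contact_force"].round(1),"M",s["moment"].round(2),"gap",round(s["finger_gap"],4),"g",round(s["grip_force"],1))
E
python3 st.py
```

```text
t: 0.72
eef_pos: [0.3722, 0.3414, 0.231]
orientation: [0.988, -0.156, -0.0, 0.0]
contact_force: [1.0, 0.6, 0.5]
finger_gap: 0.0855
grip_force: 0.0
t: 1.35
eef_pos: [0.5587, 0.1137, 0.231]
orientation: [0.988, -0.156, -0.0, 0.0]
contact_force: [1.0, 0.7, -0.0]
finger_gap: 0.0855
grip_force: 0.0
t: 1.85
eef_pos: [0.595, 0.0696, 0.2306]
orientation: [0.998, 0.063, -0.001, 0.0]
contact_force: [-0.4, -0.1, 0.3]
finger_gap: 0.0855
grip_force: 0.0
t 1.85 p [0.595  0.0696 0.2306] yang -82.72 z [-0.001 -0.    -1.   ] j [ 25.8   2.2   4.7  -0.  -92.6  71.5] F [-0.4 -0.1  0.3] M [-0.   -0.03  0.01] gap 0.0855 g 0.0
```

```bash

python3 -m pendant '{"linear":[[0,0,0.3],[0,0,0.3],[0,0,0.15],[0,0,0.05]],"turn":[[0,0,0],[0,0,0],[0,0,0],[0,0,0]]}' 1
python3 st.py
python3 -m pendant '{"linear":[[0,0,0],[0,0,0]],"turn":[[0,0,0],[0,0,0]]}' 0
python3 -m pendant '{"linear":[[0,0,0],[0,0,0]],"turn":[[0,0,0],[0,0,0]]}'
python3 -m pendant '{"linear":[[0,0,0]],"turn":[[0,0,0]]}'
python3 st.py
```

```text
t: 2.35
eef_pos: [0.5941, 0.0696, 0.1091]
orientation: [0.998, 0.061, -0.002, 0.001]
contact_force: [0.2, -0.3, 0.8]
finger_gap: 0.085
grip_force: 0.0
t 2.35 p [0.5941 0.0696 0.1091] yang -82.96 z [-0.003 -0.001 -1.   ] j [ 25.8   3.4  -6.8  -0.  -80.1  71.2] F [ 0.2 -0.3  0.8] M [-0.04  0.   -0.02] gap 0.085 g 0.0
t: 2.6
eef_pos: [0.5958, 0.0701, 0.1129]
orientation: [0.998, 0.061, 0.001, -0.0]
contact_force: [0.7, 0.5, -0.4]
finger_gap: 0.0515
grip_force: 0.0
t: 2.85
eef_pos: [0.5953, 0.0699, 0.1119]
orientation: [0.998, 0.061, 0.0, -0.0]
contact_force: [-0.0, 0.4, 0.4]
finger_gap: 0.0122
grip_force: 0.0
t: 2.98
eef_pos: [0.5953, 0.0701, 0.1121]
orientation: [0.998, 0.062, 0.0, -0.0]
contact_force: [-1.4, 2.4, 2.7]
finger_gap: 0.0086
grip_force: 61.9
t 2.98 p [0.5953 0.0701 0.1121] yang -82.95 z [ 0.001  0.    -1.   ] j [ 25.9   3.3  -6.6   0.  -80.1  71.2] F [-1.4  2.4  2.7] M [ 0.43  0.49 -0.02] gap 0.0086 g 61.9
```

```bash

python3 -m pendant '{"linear":[[0,0,0],[0,0,0],[0,0,0],[0,0,0],[0,0,0]],"turn":[[0,0,0.03],[0,0,0.059],[0,0,0.059],[0,0,0.059],[0,0,0.059]]}' 0
python3 st.py
python3 -m pendant '{"linear":[[0,0,0],[0,0,0],[0,0,0],[0,0,0],[0,0,0]],"turn":[[0,0,0.059],[0,0,0.059],[0,0,0.059],[0,0,0.059],[0,0,0.059]]}'
python3 st.py
python3 - <<'E'
from h import *
import cv2
im=cams.read_camera("top");cv2.imwrite("pics/crop2.png",cv2.resize(im[130:285,170:320],(580,600),interpolation=cv2.INTER_CUBIC))
E
```

```text
t: 3.6
eef_pos: [0.5953, 0.0701, 0.1121]
orientation: [0.936, -0.352, 0.0, -0.0]
contact_force: [-1.9, 0.5, 3.5]
finger_gap: 0.0082
grip_force: 62.0
t 3.6 p [0.5953 0.0701 0.1121] yang -131.17 z [ 0.001  0.    -1.   ] j [ 25.9   3.3  -6.6   0.  -80.1  23. ] F [-1.9  0.5  3.5] M [0.36 0.52 0.06] gap 0.0082 g 62.0
t: 4.22
eef_pos: [0.5953, 0.0701, 0.1121]
orientation: [-0.68, 0.733, -0.0, 0.0]
contact_force: [-1.8, 0.9, 3.0]
finger_gap: 0.0085
grip_force: 62.1
t 4.22 p [0.5953 0.0701 0.1121] yang 175.73 z [ 0.001  0.    -1.   ] j [ 25.9   3.3  -6.6   0.  -80.1 -30.1] F [-1.8  0.9  3. ] M [0.37 0.57 0.07] gap 0.0085 g 62.1
```

View pics/crop2.png

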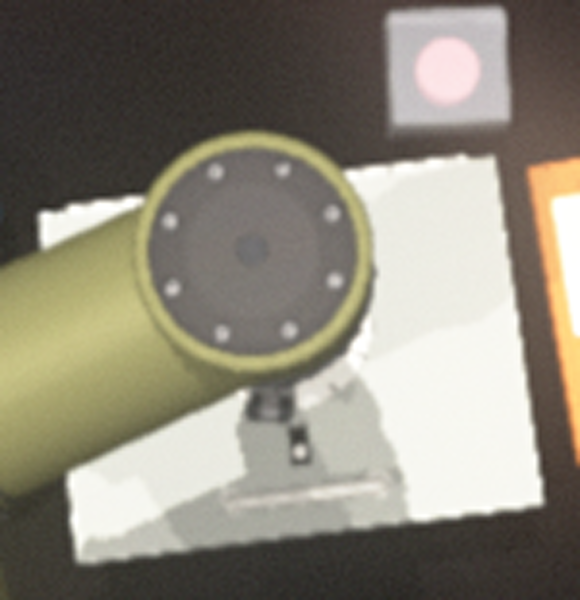

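The wrist hides the dial, but the stud is visible at (300,450), still bolted. The tool's y-axis angle tracks the pointer, so I'll continue by that.

```bash

python3 -m pendant '{"linear":[[0,0,0],[0,0,0],[0,0,0],[0,0,0],[0,0,0]],"turn":[[0,0,0.059],[0,0,0.059],[0,0,0.059],[0,0,0.059],[0,0,0.059]]}' >/dev/null
python3 -m pendant '{"linear":[[0,0,0],[0,0,0],[0,0,0],[0,0,0],[0,0,0]],"turn":[[0,0,0.059],[0,0,0.059],[0,0,0.059],[0,0,0.059],[0,0,0.059]]}' >/dev/null
python3 -m pendant '{"linear":[[0,0,0],[0,0,0]],"turn":[[0,0,0.059],[0,0,0.059]]}' >/dev/null
python3 st.py
python3 -m pendant '{"linear":[[0,0,0],[0,0,0],[0,0,0],[0,0,0],[0,0,0]],"turn":[[0,0,0],[0,0,-0.059],[0,0,-0.059],[0,0,-0.059],[0,0,-0.059]]}' 1 >/dev/null
python3 st.py
python3 -m pendant '{"linear":[[0,0,0],[0,0,0],[0,0,0],[0,0,0],[0,0,0]],"turn":[[0,0,-0.059],[0,0,-0.059],[0,0,-0.059],[0,0,-0.059],[0,0,-0.059]]}' >/dev/null
python3 st.py
python3 -m pendant '{"linear":[[0,0,0],[0,0,0],[0,0,0],[0,0,0],[0,0,0]],"turn":[[0,0,-0.059],[0,0,-0.059],[0,0,-0.059],[0,0,-0.059],[0,0,-0.059]]}' >/dev/null
python3 -m pendant '{"linear":[[0,0,0],[0,0,0],[0,0,0],[0,0,0],[0,0,0]],"turn":[[0,0,-0.059],[0,0,-0.059],[0,0,-0.059],[0,0,0],[0,0,0]]}' 0 >/dev/null
python3 st.py
```

```text
t 5.78 p [0.5952 0.0702 0.1121] yang 48.47 z [ 0.001  0.    -1.   ] j [  25.9    3.2   -6.6   -0.   -80.1 -157.4] F [-1.   2.1  3.9] M [ 0.55  0.75 -0.02] gap 0.0084 g 62.2
t 6.4 p [0.5951 0.0697 0.1109] yang 91.8 z [-0. -0. -1.] j [  25.8    3.3   -6.7    0.   -80.1 -114. ] F [ 0.8 -0.1  0.1] M [-0.01  0.01 -0.  ] gap 0.0856 g 0.0
t 7.03 p [0.595  0.0697 0.1109] yang 144.9 z [-0. -0. -1.] j [ 25.8   3.3  -6.7   0.  -80.1 -60.9] F [-0.4 -0.2  0.1] M [-0.02  0.04  0.02] gap 0.0855 g 0.0
t 8.28 p [0.5953 0.07   0.1112] yang -130.91 z [ 0.  0. -1.] j [ 25.8   3.3  -6.6  -0.  -80.   23.2] F [ 0.5  0.5 -0.2] M [ 0.33 -0.36 -0.03] gap 0.0083 g 62.1
```

```bash

python3 -m pendant '{"linear":[[0,0,0],[0,0,0],[0,0,0],[0,0,0],[0,0,0]],"turn":[[0,0,0.059],[0,0,0.059],[0,0,0.059],[0,0,0.059],[0,0,0.059]]}' 0 >/dev/null
python3 -m pendant '{"linear":[[0,0,0],[0,0,0],[0,0,0],[0,0,0],[0,0,0]],"turn":[[0,0,0.059],[0,0,0.059],[0,0,0.059],[0,0,0.059],[0,0,0.059]]}' >/dev/null
python3 -m pendant '{"linear":[[0,0,0],[0,0,0],[0,0,0],[0,0,0],[0,0,0]],"turn":[[0,0,0.059],[0,0,0.059],[0,0,0.059],[0,0,0.059],[0,0,0.059]]}' >/dev/null
python3 -m pendant '{"linear":[[0,0,0],[0,0,0]],"turn":[[0,0,0.059],[0,0,0.059]]}' >/dev/null
python3 st.py
python3 -m pendant '{"linear":[[0,0,0],[0,0,0],[0,0,0],[0,0,0],[0,0,0]],"turn":[[0,0,0],[0,0,-0.059],[0,0,-0.059],[0,0,-0.059],[0,0,-0.059]]}' 1 >/dev/null
python3 -m pendant '{"linear":[[0,0,0],[0,0,0],[0,0,0],[0,0,0],[0,0,0]],"turn":[[0,0,-0.059],[0,0,-0.059],[0,0,-0.059],[0,0,-0.059],[0,0,-0.059]]}' >/dev/null
python3 -m pendant '{"linear":[[0,0,0],[0,0,0],[0,0,0],[0,0,0],[0,0,0]],"turn":[[0,0,-0.059],[0,0,-0.059],[0,0,-0.059],[0,0,-0.059],[0,0,-0.059]]}' >/dev/null
python3 -m pendant '{"linear":[[0,0,0],[0,0,0],[0,0,0],[0,0,0],[0,0,0]],"turn":[[0,0,-0.059],[0,0,-0.059],[0,0,-0.059],[0,0,0],[0,0,0]]}' 0 >/dev/null
python3 st.py
python3 -m pendant '{"linear":[[0,0,0],[0,0,0],[0,0,0],[0,0,0],[0,0,0]],"turn":[[0,0,0.059],[0,0,0.059],[0,0,0.059],[0,0,0.059],[0,0,0.059]]}' 0 >/dev/null
python3 -m pendant '{"linear":[[0,0,0],[0,0,0],[0,0,0],[0,0,0],[0,0,0]],"turn":[[0,0,0.059],[0,0,0.059],[0,0,0.059],[0,0,0.059],[0,0,0.059]]}' >/dev/null
python3 -m pendant '{"linear":[[0,0,0],[0,0,0],[0,0,0],[0,0,0],[0,0,0]],"turn":[[0,0,0.059],[0,0,0.059],[0,0,0.059],[0,0,0.059],[0,0,0.059]]}' >/dev/null
python3 -m pendant '{"linear":[[0,0,0],[0,0,0]],"turn":[[0,0,0.059],[0,0,0.059]]}' >/dev/null
python3 st.py
python3 -m pendant '{"linear":[[0,0,0],[0,0,0],[0,0,0],[0,0,0],[0,0,0]],"turn":[[0,0,0],[0,0,-0.059],[0,0,-0.059],[0,0,-0.059],[0,0,-0.059]]}' 1 >/dev/null
python3 -m pendant '{"linear":[[0,0,0],[0,0,0],[0,0,0],[0,0,0],[0,0,0]],"turn":[[0,0,-0.059],[0,0,-0.059],[0,0,-0.059],[0,0,-0.059],[0,0,-0.059]]}' >/dev/null
python3 -m pendant '{"linear":[[0,0,0],[0,0,0],[0,0,0],[0,0,0],[0,0,0]],"turn":[[0,0,-0.059],[0,0,-0.059],[0,0,-0.059],[0,0,-0.059],[0,0,-0.059]]}' >/dev/null
python3 -m pendant '{"linear":[[0,0,0],[0,0,0],[0,0,0],[0,0,0],[0,0,0]],"turn":[[0,0,-0.059],[0,0,-0.059],[0,0,-0.059],[0,0,0],[0,0,0]]}' 0 >/dev/null
python3 st.py
```

```text
t 10.4 p [0.5952 0.0703 0.1112] yang 48.22 z [ 0.  0. -1.] j [  25.9    3.3   -6.6   -0.   -80.1 -157.6] F [ 0.3  1.6 -0.5] M [ 0.55 -0.13  0.09] gap 0.0084 g 62.1
t 12.9 p [0.5953 0.0701 0.1115] yang -130.95 z [ 0.001  0.    -1.   ] j [ 25.9   3.3  -6.6   0.  -80.1  23.2] F [0.5 2.  0.8] M [ 0.4  -0.16  0.05] gap 0.0085 g 62.3
t 15.03 p [0.5951 0.0702 0.1115] yang 48.19 z [ 0.  0. -1.] j [  25.9    3.3   -6.6   -0.   -80.1 -157.7] F [-0.3  1.1  1.6] M [0.63 0.18 0.09] gap 0.0086 g 62.3
t 17.52 p [0.5953 0.07   0.1115] yang -130.96 z [ 0.001  0.    -1.   ] j [ 25.8   3.3  -6.6   0.  -80.1  23.2] F [1.6 0.9 0.4] M [ 0.34 -0.27 -0.06] gap 0.0085 g 62.3
```

```bash

python3 -m pendant '{"linear":[[0,0,0],[0,0,0],[0,0,0],[0,0,0],[0,0,0]],"turn":[[0,0,0.059],[0,0,0.059],[0,0,0.059],[0,0,0.059],[0,0,0.059]]}' 0 >/dev/null
python3 -m pendant '{"linear":[[0,0,0],[0,0,0],[0,0,0],[0,0,0],[0,0,0]],"turn":[[0,0,0.059],[0,0,0.059],[0,0,0.059],[0,0,0.059],[0,0,0.059]]}' >/dev/null
python3 -m pendant '{"linear":[[0,0,0],[0,0,0],[0,0,0],[0,0,0],[0,0,0]],"turn":[[0,0,0.059],[0,0,0.059],[0,0,0.059],[0,0,0.059],[0,0,0.059]]}' >/dev/null
python3 -m pendant '{"linear":[[0,0,0],[0,0,0]],"turn":[[0,0,0.059],[0,0,0.059]]}' >/dev/null
python3 st.py
python3 -m pendant '{"linear":[[0,0,0],[0,0,0],[0,0,0],[0,0,0],[0,0,0]],"turn":[[0,0,0],[0,0,-0.059],[0,0,-0.059],[0,0,-0.059],[0,0,-0.059]]}' 1 >/dev/null
python3 -m pendant '{"linear":[[0,0,0],[0,0,0],[0,0,0],[0,0,0],[0,0,0]],"turn":[[0,0,-0.059],[0,0,-0.059],[0,0,-0.059],[0,0,-0.059],[0,0,-0.059]]}' >/dev/null
python3 -m pendant '{"linear":[[0,0,0],[0,0,0],[0,0,0],[0,0,0],[0,0,0]],"turn":[[0,0,-0.059],[0,0,-0.059],[0,0,-0.059],[0,0,-0.059],[0,0,-0.059]]}' >/dev/null
python3 -m pendant '{"linear":[[0,0,0],[0,0,0],[0,0,0],[0,0,0],[0,0,0]],"turn":[[0,0,-0.059],[0,0,-0.059],[0,0,-0.059],[0,0,0],[0,0,0]]}' 0 >/dev/null
python3 st.py
python3 -m pendant '{"linear":[[0,0,0],[0,0,0],[0,0,0],[0,0,0],[0,0,0]],"turn":[[0,0,0.059],[0,0,0.059],[0,0,0.059],[0,0,0.059],[0,0,0.059]]}' 0 >/dev/null
python3 -m pendant '{"linear":[[0,0,0],[0,0,0],[0,0,0]],"turn":[[0,0,0.059],[0,0,0.02],[0,0,0.01]]}' >/dev/null
python3 st.py
```

```text
t 19.65 p [0.5951 0.0703 0.1115] yang 48.19 z [ 0.     0.001 -1.   ] j [  25.9    3.3   -6.6   -0.   -80.1 -157.7] F [0.4 2.3 0.3] M [0.63 0.06 0.13] gap 0.0085 g 62.4
t 22.15 p [0.5953 0.07   0.1115] yang -130.96 z [ 0.001  0.    -1.   ] j [ 25.8   3.3  -6.6   0.  -80.1  23.2] F [0.6 1.4 0.9] M [ 0.38 -0.2   0.02] gap 0.0083 g 62.3
t 23.15 p [0.5952 0.07   0.1115] yang 159.92 z [ 0.  0. -1.] j [ 25.9   3.3  -6.6   0.  -80.1 -45.9] F [-0.3  1.5  1.1] M [0.39 0.03 0.08] gap 0.0086 g 62.2
```

```bash

python3 -m pendant '{"linear":[[0,0,0]],"turn":[[0,0,0.011]]}'  >/dev/null
python3 st.py
python3 - <<'E'
from h import *
import cv2
D=np.array([.5955,.0692,.099])
for h in (12,1,3,4,5,6): 
    a=np.radians(7.75-30*h);q=pix("scene",D+[.049*np.cos(a),.049*np.sin(a),0]);print(h,((q-[210,100])*6).round())
im=cams.read_camera("scene");cv2.imwrite("pics/crop3.png",cv2.resize(im[100:200,210:340],(780,600),interpolation=cv2.INTER_CUBIC))
E
```

```text
t 23.27 p [0.5952 0.07   0.1115] yang 157.96 z [ 0.  0. -1.] j [ 25.9   3.3  -6.6   0.  -80.1 -47.9] F [0.1 1.2 1.5] M [0.45 0.11 0.12] gap 0.0085 g 62.3
12 [336. 495.]
1 [289. 465.]
3 [282. 382.]
4 [322. 352.]
5 [379. 339.]
6 [438. 348.]
```

View pics/crop3.png

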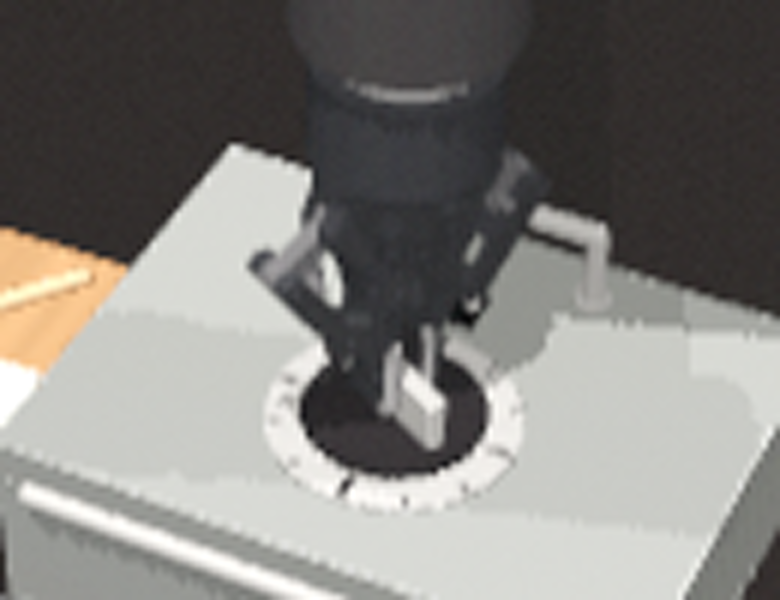

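The fin tail points at the 10 mark, so the pointer is on 4 (12 mark at (345,487)). Next I'll turn anticlockwise 450°.

```bash

python3 -m pendant '{"linear":[[0,0,0],[0,0,0],[0,0,0],[0,0,0],[0,0,0]],"turn":[[0,0,-0.059],[0,0,-0.059],[0,0,-0.059],[0,0,-0.059],[0,0,-0.059]]}' 0 >/dev/null
python3 -m pendant '{"linear":[[0,0,0],[0,0,0],[0,0,0],[0,0,0],[0,0,0]],"turn":[[0,0,-0.059],[0,0,-0.059],[0,0,-0.059],[0,0,-0.059],[0,0,-0.059]]}' >/dev/null
python3 -m pendant '{"linear":[[0,0,0],[0,0,0],[0,0,0],[0,0,0],[0,0,0]],"turn":[[0,0,-0.059],[0,0,-0.059],[0,0,-0.059],[0,0,-0.059],[0,0,-0.059]]}' >/dev/null
python3 -m pendant '{"linear":[[0,0,0],[0,0,0],[0,0,0],[0,0,0],[0,0,0]],"turn":[[0,0,-0.059],[0,0,-0.059],[0,0,-0.059],[0,0,-0.059],[0,0,-0.059]]}' >/dev/null
python3 st.py
python3 -m pendant '{"linear":[[0,0,0],[0,0,0],[0,0,0],[0,0,0],[0,0,0]],"turn":[[0,0,0],[0,0,0.059],[0,0,0.059],[0,0,0.059],[0,0,0.059]]}' 1 >/dev/null
python3 -m pendant '{"linear":[[0,0,0],[0,0,0],[0,0,0],[0,0,0],[0,0,0]],"turn":[[0,0,0.059],[0,0,0.059],[0,0,0.059],[0,0,0.059],[0,0,0.059]]}' >/dev/null
python3 -m pendant '{"linear":[[0,0,0],[0,0,0],[0,0,0],[0,0,0],[0,0,0]],"turn":[[0,0,0.059],[0,0,0.059],[0,0,0.059],[0,0,0.059],[0,0,0.059]]}' >/dev/null
python3 -m pendant '{"linear":[[0,0,0],[0,0,0],[0,0,0],[0,0,0],[0,0,0]],"turn":[[0,0,0.059],[0,0,0.059],[0,0,0.059],[0,0,0],[0,0,0]]}' 0 >/dev/null
python3 st.py
python3 -m pendant '{"linear":[[0,0,0],[0,0,0],[0,0,0],[0,0,0],[0,0,0]],"turn":[[0,0,-0.059],[0,0,-0.059],[0,0,-0.059],[0,0,-0.059],[0,0,-0.059]]}' 0 >/dev/null
python3 -m pendant '{"linear":[[0,0,0],[0,0,0],[0,0,0],[0,0,0],[0,0,0]],"turn":[[0,0,-0.059],[0,0,-0.059],[0,0,-0.059],[0,0,-0.059],[0,0,-0.059]]}' >/dev/null
python3 -m pendant '{"linear":[[0,0,0],[0,0,0],[0,0,0],[0,0,0],[0,0,0]],"turn":[[0,0,-0.059],[0,0,-0.059],[0,0,-0.059],[0,0,-0.059],[0,0,-0.059]]}' >/dev/null
python3 -m pendant '{"linear":[[0,0,0],[0,0,0]],"turn":[[0,0,-0.059],[0,0,-0.059]]}' >/dev/null
python3 st.py
python3 -m pendant '{"linear":[[0,0,0],[0,0,0],[0,0,0],[0,0,0],[0,0,0]],"turn":[[0,0,0],[0,0,0.059],[0,0,0.059],[0,0,0.059],[0,0,0.059]]}' 1 >/dev/null
python3 -m pendant '{"linear":[[0,0,0],[0,0,0],[0,0,0],[0,0,0],[0,0,0]],"turn":[[0,0,0.059],[0,0,0.059],[0,0,0.059],[0,0,0.059],[0,0,0.059]]}' >/dev/null
python3 -m pendant '{"linear":[[0,0,0],[0,0,0],[0,0,0],[0,0,0],[0,0,0]],"turn":[[0,0,0.059],[0,0,0.059],[0,0,0.059],[0,0,0.059],[0,0,0.059]]}' >/dev/null
python3 -m pendant '{"linear":[[0,0,0],[0,0,0],[0,0,0],[0,0,0],[0,0,0]],"turn":[[0,0,0.059],[0,0,0.059],[0,0,0.059],[0,0,0],[0,0,0]]}' 0 >/dev/null
python3 st.py
```

```text
t 25.82 p [0.5952 0.0703 0.1115] yang 10.8 z [ 0.     0.001 -1.   ] j [ 25.9   3.3  -6.6  -0.  -80.1 164.9] F [-0.5  1.8  2.6] M [ 0.87  0.06 -0.07] gap 0.0086 g 62.5
t 28.32 p [0.5953 0.0696 0.1113] yang -169.99 z [ 0.    -0.001 -1.   ] j [ 25.8   3.3  -6.6   0.  -80.1 -15.8] F [ 1.2 -0.7 -0.6] M [-0.31 -0.48 -0.06] gap 0.0087 g 62.5
t 30.45 p [0.5951 0.0707 0.1114] yang 10.92 z [ 0.     0.001 -1.   ] j [ 2.59e+01  3.30e+00 -6.60e+00 -1.00e-01 -8.01e+01  1.65e+02] F [-0.5  3.5  0.2] M [ 1.04  0.19 -0.04] gap 0.0084 g 62.5
t 32.95 p [0.5953 0.0697 0.1115] yang -169.96 z [ 0. -0. -1.] j [ 25.8   3.3  -6.6   0.  -80.1 -15.8] F [ 1.6 -0.7 -1.1] M [-0.22 -0.34  0.03] gap 0.0088 g 62.4
```

```bash

python3 -m pendant '{"linear":[[0,0,0],[0,0,0],[0,0,0],[0,0,0],[0,0,0]],"turn":[[0,0,-0.059],[0,0,-0.059],[0,0,-0.059],[0,0,-0.059],[0,0,-0.059]]}' 0 >/dev/null
python3 -m pendant '{"linear":[[0,0,0],[0,0,0],[0,0,0]],"turn":[[0,0,-0.02],[0,0,-0.006],[0,0,0]]}' >/dev/null
python3 st.py
cat > g.py <<'E'
from h import *
import cv2,sys
s=r.read_state();y=R.from_quat(s["orientation"]).as_matrix();a=np.degrees(np.arctan2(y[1,1],y[0,1]))
im=cv2.cvtColor(cams.read_camera("top"),cv2.COLOR_BGR2GRAY)
psi=np.radians(7.75);u=np.array([np.cos(psi),np.sin(psi),0]);S=np.array([.5955,.0692,.1])-.08*u
b=[float(cv2.getRectSubPix(im.astype(np.float32),(3,3),tuple(map(float,pix("top",S+u*d)))).mean()) for d in (0,.0095)]
print(f"t {s['t']:.2f} a {a:.1f} M {s['moment'].round(2)} b {b[0]:.0f} {b[1]:.0f}")
if "-s" in sys.argv: cv2.imwrite(sys.argv[2],cv2.resize(im[150:285,190:310],(530,600),interpolation=cv2.INTER_CUBIC))
sys.exit(int(abs(s["moment"][2])>.3 or b[1]>b[0]+10))
E
python3 g.py -s pics/crop4.png
```

```text
t 33.95 p [0.5956 0.07   0.1115] yang -112.3 z [ 0.001  0.    -1.   ] j [ 25.8   3.3  -6.6   0.  -80.   41.8] F [ 4.3 -0.9 -1.1] M [-0.02 -1.53  0.04] gap 0.0083 g 62.2
t 33.95 a -112.3 M [-0.02 -1.53  0.04] b 182 77
```

View pics/crop4.png

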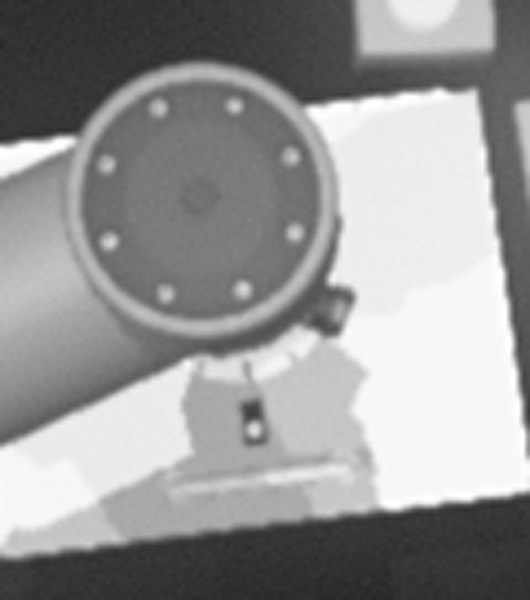

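The stud at (253,430) is visible in its black slot and the guard separates the two states (182 vs 77). Now slowly clockwise, with a check after each row.

```bash

python3 -m pendant '{"linear":[[0,0,0]],"turn":[[0,0,0.017]]}' >/dev/null && python3 g.py &&
python3 -m pendant '{"linear":[[0,0,0]],"turn":[[0,0,0.017]]}' >/dev/null && python3 g.py &&
python3 -m pendant '{"linear":[[0,0,0]],"turn":[[0,0,0.017]]}' >/dev/null && python3 g.py &&
python3 -m pendant '{"linear":[[0,0,0]],"turn":[[0,0,0.017]]}' >/dev/null && python3 g.py &&
python3 -m pendant '{"linear":[[0,0,0]],"turn":[[0,0,0.017]]}' >/dev/null && python3 g.py &&
python3 -m pendant '{"linear":[[0,0,0]],"turn":[[0,0,0.017]]}' >/dev/null && python3 g.py &&
python3 -m pendant '{"linear":[[0,0,0]],"turn":[[0,0,0.017]]}' >/dev/null && python3 g.py &&
python3 -m pendant '{"linear":[[0,0,0]],"turn":[[0,0,0.017]]}' >/dev/null && python3 g.py &&
python3 -m pendant '{"linear":[[0,0,0]],"turn":[[0,0,0.017]]}' >/dev/null && python3 g.py &&
python3 -m pendant '{"linear":[[0,0,0]],"turn":[[0,0,0.017]]}' >/dev/null && python3 g.py &&
python3 -m pendant '{"linear":[[0,0,0]],"turn":[[0,0,0.017]]}' >/dev/null && python3 g.py &&
python3 -m pendant '{"linear":[[0,0,0]],"turn":[[0,0,0.017]]}' >/dev/null && python3 g.py &&
python3 -m pendant '{"linear":[[0,0,0]],"turn":[[0,0,0.017]]}' >/dev/null && python3 g.py &&
python3 -m pendant '{"linear":[[0,0,0]],"turn":[[0,0,0.017]]}' >/dev/null && python3 g.py &&
python3 -m pendant '{"linear":[[0,0,0]],"turn":[[0,0,0.017]]}' >/dev/null && python3 g.py &&
python3 -m pendant '{"linear":[[0,0,0]],"turn":[[0,0,0.017]]}' >/dev/null && python3 g.py &&
python3 -m pendant '{"linear":[[0,0,0]],"turn":[[0,0,0.017]]}' >/dev/null && python3 g.py &&
python3 -m pendant '{"linear":[[0,0,0]],"turn":[[0,0,0.017]]}' >/dev/null && python3 g.py &&
python3 -m pendant '{"linear":[[0,0,0]],"turn":[[0,0,0.017]]}' >/dev/null && python3 g.py &&
python3 -m pendant '{"linear":[[0,0,0]],"turn":[[0,0,0.017]]}' >/dev/null && python3 g.py; echo rc $?
```

```text
t 34.12 a -115.4 M [-0.05 -1.62  0.15] b 181 77
t 34.30 a -118.5 M [-0.07 -1.74  0.1 ] b 176 79
t 34.48 a -121.5 M [-0.11 -1.74  0.06] b 182 77
t 34.65 a -124.6 M [-0.07 -1.77  0.04] b 182 77
t 34.83 a -127.6 M [-0.12 -1.7   0.03] b 182 77
t 35.00 a -130.7 M [-0.15 -1.71  0.06] b 176 79
t 35.17 a -133.7 M [-0.21 -1.69  0.1 ] b 181 76
t 35.35 a -136.8 M [-0.15 -1.7   0.04] b 181 77
t 35.52 a -139.8 M [-0.17 -1.66 -0.02] b 181 77
t 35.70 a -142.9 M [-0.24 -1.71  0.1 ] b 177 79
t 35.88 a -145.9 M [-0.31 -1.74  0.13] b 180 76
t 36.05 a -149.0 M [-0.27 -1.74  0.06] b 181 77
t 36.23 a -152.0 M [-0.32 -1.68  0.06] b 180 76
t 36.40 a -155.1 M [-0.35 -1.66  0.04] b 178 78
t 36.58 a -158.1 M [-0.39 -1.63  0.06] b 180 76
t 36.75 a -161.2 M [-0.43 -1.63  0.01] b 180 77
t 36.92 a -164.2 M [-0.45 -1.64  0.06] b 182 78
t 37.10 a -167.3 M [-0.53 -1.6   0.1 ] b 178 78
t 37.27 a -170.3 M [-0.52 -1.62  0.03] b 180 76
t 37.45 a -173.4 M [-0.53 -1.56 -0.01] b 180 77
rc 0
```

```bash

python3 -m pendant '{"linear":[[0,0,0]],"turn":[[0,0,0.017]]}' >/dev/null && python3 g.py &&
python3 -m pendant '{"linear":[[0,0,0]],"turn":[[0,0,0.017]]}' >/dev/null && python3 g.py &&
python3 -m pendant '{"linear":[[0,0,0]],"turn":[[0,0,0.017]]}' >/dev/null && python3 g.py &&
python3 -m pendant '{"linear":[[0,0,0]],"turn":[[0,0,0.017]]}' >/dev/null && python3 g.py &&
python3 -m pendant '{"linear":[[0,0,0]],"turn":[[0,0,0.017]]}' >/dev/null && python3 g.py &&
python3 -m pendant '{"linear":[[0,0,0]],"turn":[[0,0,0.017]]}' >/dev/null && python3 g.py &&
python3 -m pendant '{"linear":[[0,0,0]],"turn":[[0,0,0.017]]}' >/dev/null && python3 g.py &&
python3 -m pendant '{"linear":[[0,0,0]],"turn":[[0,0,0.017]]}' >/dev/null && python3 g.py &&
python3 -m pendant '{"linear":[[0,0,0]],"turn":[[0,0,0.017]]}' >/dev/null && python3 g.py &&
python3 -m pendant '{"linear":[[0,0,0]],"turn":[[0,0,0.017]]}' >/dev/null && python3 g.py &&
python3 -m pendant '{"linear":[[0,0,0]],"turn":[[0,0,0.017]]}' >/dev/null && python3 g.py &&
python3 -m pendant '{"linear":[[0,0,0]],"turn":[[0,0,0.017]]}' >/dev/null && python3 g.py &&
python3 -m pendant '{"linear":[[0,0,0]],"turn":[[0,0,0.017]]}' >/dev/null && python3 g.py &&
python3 -m pendant '{"linear":[[0,0,0]],"turn":[[0,0,0.017]]}' >/dev/null && python3 g.py &&
python3 -m pendant '{"linear":[[0,0,0]],"turn":[[0,0,0.017]]}' >/dev/null && python3 g.py &&
python3 -m pendant '{"linear":[[0,0,0]],"turn":[[0,0,0.017]]}' >/dev/null && python3 g.py &&
python3 -m pendant '{"linear":[[0,0,0]],"turn":[[0,0,0.017]]}' >/dev/null && python3 g.py &&
python3 -m pendant '{"linear":[[0,0,0]],"turn":[[0,0,0.017]]}' >/dev/null && python3 g.py &&
python3 -m pendant '{"linear":[[0,0,0]],"turn":[[0,0,0.017]]}' >/dev/null && python3 g.py &&
python3 -m pendant '{"linear":[[0,0,0]],"turn":[[0,0,0.017]]}' >/dev/null && python3 g.py; echo rc $?; python3 st.py
```

```text
t 37.62 a -176.4 M [-0.56 -1.49  0.03] b 182 77
t 37.80 a -179.5 M [-0.59 -1.47  0.07] b 177 78
t 37.98 a 177.5 M [-0.62 -1.4   0.03] b 180 76
t 38.15 a 174.4 M [-0.68 -1.32  0.06] b 179 76
t 38.33 a 171.4 M [-0.67 -1.29  0.07] b 181 77
t 38.50 a 168.3 M [-0.66 -1.19  0.1 ] b 176 77
t 38.67 a 165.2 M [-0.69 -1.1   0.08] b 179 76
t 38.85 a 162.2 M [-0.72 -1.03  0.02] b 180 76
t 39.02 a 159.1 M [-0.7  -0.87  0.04] b 182 77
t 39.20 a 156.1 M [-0.71 -0.8   0.1 ] b 177 78
t 39.38 a 153.0 M [-0.71 -0.66  0.1 ] b 179 75
t 39.55 a 149.9 M [-0.68 -0.5   0.06] b 179 75
t 39.73 a 146.9 M [-0.67 -0.41  0.08] b 178 77
t 39.90 a 143.8 M [-0.64 -0.31  0.05] b 177 78
t 40.08 a 140.8 M [-0.66 -0.22  0.1 ] b 180 75
t 40.25 a 137.7 M [-0.67  0.    0.03] b 181 77
t 40.42 a 134.6 M [-0.65  0.1   0.05] b 178 77
t 40.60 a 131.6 M [-0.56  0.23  0.11] b 177 78
t 40.77 a 128.5 M [-0.54  0.38  0.02] b 180 75
t 40.95 a 125.5 M [-0.47  0.47  0.05] b 180 75
rc 0
t 41.0 p [0.5948 0.0699 0.1114] yang 125.32 z [-0.001 -0.    -1.   ] j [ 25.9   3.3  -6.6  -0.  -80.1 -80.5] F [-0.4 -2.1  6. ] M [-0.45  0.57 -0.03] gap 0.0085 g 63.0
```

```bash

python3 -m pendant '{"linear":[[0,0,0]],"turn":[[0,0,0.017]]}' >/dev/null && python3 g.py &&
python3 -m pendant '{"linear":[[0,0,0]],"turn":[[0,0,0.017]]}' >/dev/null && python3 g.py &&
python3 -m pendant '{"linear":[[0,0,0]],"turn":[[0,0,0.017]]}' >/dev/null && python3 g.py &&
python3 -m pendant '{"linear":[[0,0,0]],"turn":[[0,0,0.017]]}' >/dev/null && python3 g.py &&
python3 -m pendant '{"linear":[[0,0,0]],"turn":[[0,0,0.017]]}' >/dev/null && python3 g.py &&
python3 -m pendant '{"linear":[[0,0,0]],"turn":[[0,0,0.017]]}' >/dev/null && python3 g.py &&
python3 -m pendant '{"linear":[[0,0,0]],"turn":[[0,0,0.017]]}' >/dev/null && python3 g.py &&
python3 -m pendant '{"linear":[[0,0,0]],"turn":[[0,0,0.017]]}' >/dev/null && python3 g.py &&
python3 -m pendant '{"linear":[[0,0,0]],"turn":[[0,0,0.017]]}' >/dev/null && python3 g.py &&
python3 -m pendant '{"linear":[[0,0,0]],"turn":[[0,0,0.017]]}' >/dev/null && python3 g.py &&
python3 -m pendant '{"linear":[[0,0,0]],"turn":[[0,0,0.017]]}' >/dev/null && python3 g.py &&
python3 -m pendant '{"linear":[[0,0,0]],"turn":[[0,0,0.017]]}' >/dev/null && python3 g.py &&
python3 -m pendant '{"linear":[[0,0,0]],"turn":[[0,0,0.017]]}' >/dev/null && python3 g.py &&
python3 -m pendant '{"linear":[[0,0,0]],"turn":[[0,0,0.017]]}' >/dev/null && python3 g.py &&
python3 -m pendant '{"linear":[[0,0,0]],"turn":[[0,0,0.017]]}' >/dev/null && python3 g.py &&
python3 -m pendant '{"linear":[[0,0,0]],"turn":[[0,0,0.017]]}' >/dev/null && python3 g.py &&
python3 -m pendant '{"linear":[[0,0,0]],"turn":[[0,0,0.017]]}' >/dev/null && python3 g.py &&
python3 -m pendant '{"linear":[[0,0,0]],"turn":[[0,0,0.017]]}' >/dev/null && python3 g.py &&
python3 -m pendant '{"linear":[[0,0,0]],"turn":[[0,0,0.017]]}' >/dev/null && python3 g.py &&
python3 -m pendant '{"linear":[[0,0,0]],"turn":[[0,0,0.017]]}' >/dev/null && python3 g.py &&
python3 -m pendant '{"linear":[[0,0,0]],"turn":[[0,0,0.017]]}' >/dev/null && python3 g.py &&
python3 -m pendant '{"linear":[[0,0,0]],"turn":[[0,0,0.017]]}' >/dev/null && python3 g.py &&
python3 -m pendant '{"linear":[[0,0,0]],"turn":[[0,0,0.017]]}' >/dev/null && python3 g.py &&
python3 -m pendant '{"linear":[[0,0,0]],"turn":[[0,0,0.017]]}' >/dev/null && python3 g.py &&
python3 -m pendant '{"linear":[[0,0,0]],"turn":[[0,0,0.017]]}' >/dev/null && python3 g.py &&
python3 -m pendant '{"linear":[[0,0,0]],"turn":[[0,0,0.017]]}' >/dev/null && python3 g.py; echo rc $?; python3 st.py
```

```text
t 41.12 a 122.4 M [-0.45  0.66  0.03] b 178 77
t 41.30 a 119.4 M [-0.41  0.72  0.05] b 177 78
t 41.48 a 116.3 M [-0.34  0.74  0.05] b 180 75
t 41.65 a 113.2 M [-0.36  0.75  0.04] b 180 75
t 41.83 a 110.2 M [-0.31  0.75  0.01] b 174 78
t 42.00 a 107.1 M [-0.33  0.84  0.14] b 177 77
t 42.17 a 104.1 M [-0.3   0.79  0.09] b 180 75
t 42.35 a 101.0 M [-0.21  0.78  0.06] b 180 76
t 42.52 a 97.9 M [-0.16  0.82  0.08] b 175 77
t 42.70 a 94.9 M [-0.17  0.81  0.04] b 183 77
t 42.88 a 91.8 M [-0.09  0.75  0.07] b 182 76
t 43.05 a 88.8 M [-0.11  0.83  0.07] b 175 77
t 43.23 a 85.7 M [-0.04  0.84  0.03] b 171 79
t 43.40 a 82.6 M [-0.02  0.88 -0.02] b 158 92
t 43.58 a 79.6 M [-0.03  0.83 -0.04] b 115 127
rc 1
t 43.62 p [0.5947 0.0703 0.1114] yang 79.43 z [-0.001  0.001 -1.   ] j [  25.9    3.3   -6.6   -0.   -80.1 -126.4] F [-1.3  1.   5.5] M [ 0.06  0.87 -0.07] gap 0.0083 g 63.1
```

The bolt is sliding. I'll hold and confirm.

```bash

python3 -m pendant '{"linear":[[0,0,0],[0,0,0]],"turn":[[0,0,0],[0,0,0]]}' >/dev/null; python3 g.py; python3 st.py
```

```text
t 43.88 a 79.6 M [ 0.03  0.82 -0.15] b 99 146
t 43.92 p [0.5947 0.0703 0.1114] yang 79.64 z [-0.001  0.001 -1.   ] j [  25.9    3.3   -6.6   -0.   -80.1 -126.2] F [-3.3 -0.8  6.2] M [ 0.07  0.86 -0.18] gap 0.0083 g 63.1
```

```bash

python3 -m pendant '{"linear":[[0,0,0]],"turn":[[0,0,0.012]]}' >/dev/null; python3 g.py;  python3 -m pendant '{"linear":[[0,0,0]],"turn":[[0,0,0.008]]}' >/dev/null; python3 g.py -s pics/crop5.png
```

```text
t 44.05 a 77.4 M [ 0.06  0.83 -0.  ] b 72 176
t 44.23 a 76.0 M [0.04 0.8  0.05] b 73 176
```

View pics/crop5.png

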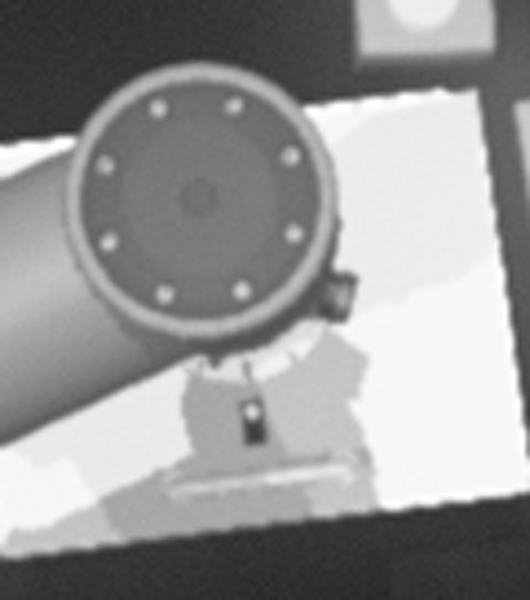

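Bolt is fully back: the stud is at the dial end of its slot, (253,412). Now I'll release the fin and go above the handle.

```bash

python3 -m pendant '{"linear":[[0,0,0],[0,0,0],[0,0,-0.25],[0,0,-0.28]],"turn":[[0,0,0],[0,0,0],[0,0,0],[0,0,0]]}' 1 >/dev/null
python3 st.py
python3 -m pendant '{"linear":[[0.3225,-0.132,0],[0.3225,-0.132,0],[0,0,0],[0,0,0],[0,0,0]],"turn":[[0,0,0],[0,0,0],[0,0,-0.0564],[0,0,-0.0564],[0,0,-0.0564]]}' >/dev/null
python3 -m pendant '{"linear":[[0,0,0],[0,0,0],[0,0,0],[0,0,0],[0,0,0]],"turn":[[0,0,-0.0564],[0,0,-0.0564],[0,0,-0.0564],[0,0,-0.0564],[0,0,-0.0564]]}' >/dev/null
python3 -m pendant '{"linear":[[0,0,0],[0,0,0],[0,0,0]],"turn":[[0,0,-0.0564],[0,0,-0.0564],[0,0,-0.0564]]}' >/dev/null
python3 st.py
```

```text
t 44.77 p [0.5946 0.0699 0.1904] yang 75.88 z [-0.003 -0.001 -1.   ] j [  25.9    2.2    0.5   -0.   -88.5 -130. ] F [ 0.4  0.6 -1. ] M [ 0.07 -0.12 -0.03] gap 0.0797 g 0.0
t 46.4 p [0.4915 0.0554 0.1903] yang -172.11 z [-0.001  0.    -1.   ] j [ 29.8 -14.1 -14.6  -0.  -89.6 -21.9] F [0.2 0.9 0.5] M [0.01 0.03 0.04] gap 0.0856 g 0.0
```

```bash

python3 -m pendant '{"linear":[[0,0,0.25],[0,0,0.2],[0,0,0.045]],"turn":[[0,0,0],[0,0,0],[0,0,0]]}' 1 >/dev/null
python3 st.py
python3 -m pendant '{"linear":[[0,0,0],[0,0,0],[0,0,0],[0,0,0],[0,0,0]],"turn":[[0,0,0],[0,0,0],[0,0,0],[0,0,0],[0,0,0]]}' 0 >/dev/null
python3 st.py
```

```text
t 46.77 p [0.4904 0.0549 0.1142] yang -172.48 z [-0.004 -0.001 -1.   ] j [ 29.8 -13.2 -21.7  -0.  -81.7 -22.3] F [-0.1 -0.8  0.7] M [ 0.02 -0.01 -0.02] gap 0.0855 g 0.0
t 47.4 p [0.4913 0.0552 0.1172] yang -172.51 z [-0. -0. -1.] j [ 29.8 -13.3 -21.5  -0.  -81.8 -22.3] F [-4.7  0.3  3.8] M [0.17 1.58 0.04] gap 0.0081 g 58.5
```

Gripped. I'll raise along the arc, checking partway.

```bash

python3 -m pendant '{"linear":[[0,-0.018,-0.055],[0,-0.0205,-0.054],[0,-0.048,-0.105]],"turn":[[0,0,0],[0,0,0],[0,0,0]]}' 0
python3 -m pendant '{"linear":[[0,-0.057,-0.1],[0,-0.0654,-0.095]],"turn":[[0,0,0],[0,0,0]]}'
python3 st.py
```

```text
t: 47.78
eef_pos: [0.5024, 0.0568, 0.1467]
orientation: [0.752, -0.659, -0.002, 0.003]
contact_force: [-6.5, 1.1, -8.4]
finger_gap: 0.0076
grip_force: 58.2
t: 48.02
eef_pos: [0.5203, 0.0593, 0.1774]
orientation: [0.752, -0.659, -0.003, 0.003]
contact_force: [-12.9, 1.9, -3.5]
finger_gap: 0.0076
grip_force: 58.3
t 48.02 p [0.5203 0.0593 0.1774] yang -172.5 z [-0.008 -0.001 -1.   ] j [ 28.4  -9.  -11.5  -0.2 -87.9 -20.9] F [-12.9   1.9  -3.5] M [0.69 4.55 0.04] gap 0.0076 g 58.3
```

```bash

python3 -m pendant '{"linear":[[0,-0.0735,-0.0892],[0,-0.081,-0.0825],[0,-0.088,-0.075],[0,-0.094,-0.067]],"turn":[[0,0,0],[0,0,0],[0,0,0],[0,0,0]]}' 0
python3 -m pendant '{"linear":[[0,-0.0995,-0.0586],[0,-0.104,-0.05],[0,-0.108,-0.04],[0,-0.111,-0.031],[0,0,0]],"turn":[[0,0,0],[0,0,0],[0,0,0],[0,0,0],[0,0,0]]}'
python3 st.py
python3 - <<'E'
from h import *
import cv2
im=cams.read_camera("scene");cv2.imwrite("pics/crop6.png",cv2.resize(im[60:240,180:400],(733,600),interpolation=cv2.INTER_CUBIC))
E
```

```text
t: 48.52
eef_pos: [0.5712, 0.0664, 0.228]
orientation: [0.752, -0.659, -0.001, 0.001]
contact_force: [-16.9, 6.4, 8.9]
finger_gap: 0.0079
grip_force: 58.6
t: 49.15
eef_pos: [0.6373, 0.0756, 0.2568]
orientation: [0.752, -0.659, 0.002, -0.003]
contact_force: [-3.5, 5.7, 9.2]
finger_gap: 0.0075
grip_force: 62.0
t 49.15 p [0.6373 0.0756 0.2568] yang -172.42 z [ 0.007  0.002 -1.   ] j [ 24.6   8.6  14.2   0.1 -95.2 -17. ] F [-3.5  5.7  9.2] M [2.03 1.32 0.28] gap 0.0075 g 62.0
```

View pics/crop6.png

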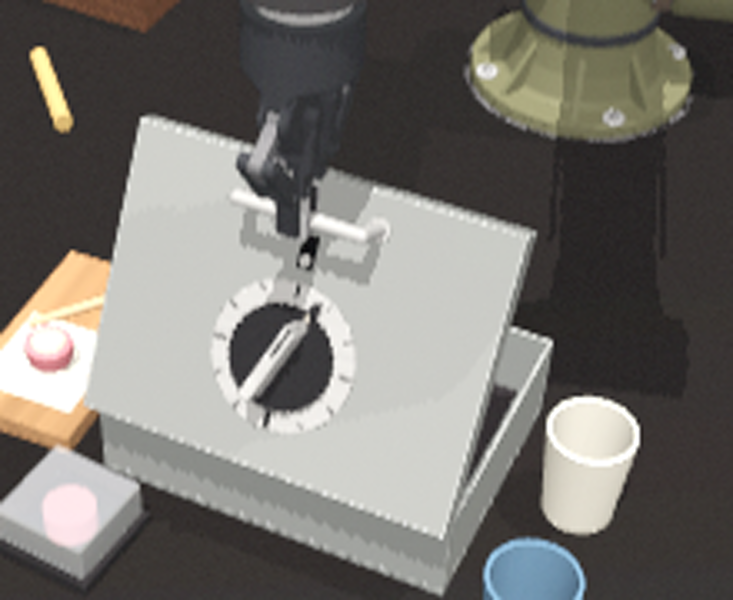

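The lid stands at roughly 60°, with the stud at the dial side. I'll open a little, then withdraw straight up.

```bash

python3 -m pendant '{"linear":[[0,0,0],[0,0,0],[0,0,0]],"turn":[[0,0,0],[0,0,0],[0,0,0]]}' 0.3
python3 st.py
python3 -m pendant '{"linear":[[0,0,-0.1],[0,0,-0.2],[0,0,-0.3],[0,0,-0.3],[0,0,0]],"turn":[[0,0,0],[0,0,0],[0,0,0],[0,0,0],[0,0,0]]}'
python3 -m pendant '{"linear":[[0,0,0],[0,0,0],[0,0,0],[0,0,0]],"turn":[[0,0,0],[0,0,0],[0,0,0],[0,0,0]]}'
python3 - <<'E'
from h import *
import cv2
im=cams.read_camera("scene");cv2.imwrite("pics/crop7.png",cv2.resize(im[40:260,160:420],(709,600),interpolation=cv2.INTER_CUBIC))
E
```

```text
t: 49.58
eef_pos: [0.6357, 0.0738, 0.2519]
orientation: [0.752, -0.66, 0.0, 0.0]
contact_force: [0.1, -0.2, 0.9]
finger_gap: 0.0256
grip_force: 0.0
t 49.58 p [0.6357 0.0738 0.2519] yang -172.55 z [ 0. -0. -1.] j [ 24.5   8.6  13.7   0.  -95.1 -17.1] F [ 0.1 -0.2  0.9] M [-0.08  0.01  0.02] gap 0.0256 g 0.0
t: 50.2
eef_pos: [0.636, 0.0734, 0.393]
orientation: [0.751, -0.66, 0.003, -0.003]
contact_force: [0.3, -0.9, 0.2]
finger_gap: 0.0251
grip_force: 0.0
t: 50.7
eef_pos: [0.6355, 0.0741, 0.3865]
orientation: [0.752, -0.66, -0.0, 0.0]
contact_force: [0.8, 0.5, 0.3]
finger_gap: 0.0256
grip_force: 0.0
```

View pics/crop7.png

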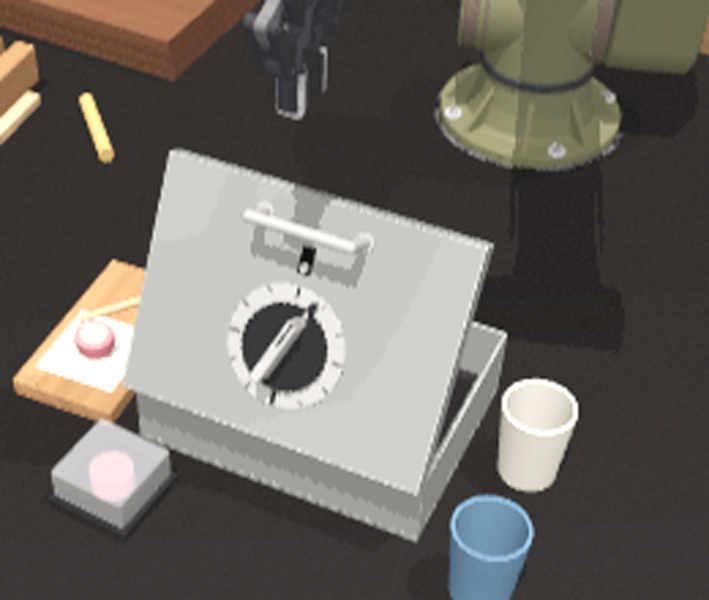

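The lid stands open by itself at about 60°, the gripper is clear of it, and the cups, board and boxed sweet have not moved.

```bash
python3 -c "
from plant import r
print(r.job_done())"
```

```text
the job is handed in; nothing more can be done
None
```

The combination was dialed and the bolt sprang back fully; the lid now stands open by itself at about 60° with the gripper clear, the cups, board and boxed sweet look undisturbed, and the job was handed in at about 51 s with no verdict shown.

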